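# Fetch the cap from the lid box and screw it onto the buffet canister

## Robot

A 7-joint arm with a two-finger parallel gripper is mounted at the origin on a cart in front of the work surface, level with it; the furniture and walls round the work are solid. World frame = base frame: x ahead of the robot, y to its left, z up, the work surface at z = 0. Lengths are in m, angles in rad, forces in N, time in s.
With the tool pointing down it reaches from about 0.425 to 0.875 m from the base axis. Payload 4.7 kg.
Tool frame: the origin (TCP) lies at the very end of the fingers, on their centre line; the grasp point (between the pads) lies pinch_z behind it (pinch_z is the distance from the TCP to the grasp point, in m); z points along the fingers, y is the line along which they close (so a half turn about z gives the same grasp; the last joint's range is limited). The gripper opens to 85 mm and grips with 20 to 120 N. Pads are 22 mm wide; open, the fingers measure 114 mm over their backs; the gripper's body (76 mm by 85 mm) begins 54 mm behind the grasp point. The pads swing forward as they close: fully open they stand 13 mm farther back than shut.
Start: joints at [0.014, 0.321, -0.07, 1.45, 0.023, 1.371, -0.057], TCP at [0.65, -0, 0.231] pointing down, gripper open.
Joint ranges: [-2.86, 2.86], [-0.3, 2.09], [-1.38, 1.24], [0.06, 2.45], [-1.56, 4.7], [0.09, 2.05], [-2.69, 2.69]. Speed limits (rad/s): [2.57, 2.57, 3.14, 3.14, 3.14, 3.14, 3.14].

## Interface

Orientations are given as a 3x3 rotation matrix whose columns are the frame's x, y, z axes.
In Python, from plant import state, grab_frame, calibration, job_done, trace, pinch_z gives the robot as it stands.
- The arm moves only by the tool apply_moves, never from a script. Its arguments are lists of equal length, an entry for each row: "gripper": the opening, from 0 (shut) to 1 (fully open); "delta_pos": the shift along the tool's x, y, z each as a share of 0.1 m, from -1 to 1, a list of three; "angular": the turn, a rotation vector about the tool's x, y, z each as a share of 1.5 rad, from -1 to 1, a list of three. In form: {"gripper": [gripper, ...], "delta_pos": [[dx, dy, dz], ...], "angular": [[ax, ay, az], ...]}. A call has 1 to 10 rows; each row is the pose to reach, as a shift and turn from the pose commanded when the call began, along the tool's axes at that moment; what a row does not reach only later rows make up. A row lasts 1/10 s, in which the tool goes at most 50 mm and 8.59 degrees, less where a joint would pass 70% of its speed; a pose out of reach is approached as far as the arm can. A call with a number of a shift or a turn outside -1 to 1 is refused whole. A call with a gripper value outside its range is refused whole. The fingers move at their own pace and stop on an object; the grip force is fixed at half the most. Time passes only in rows, so rows that repeat a pose let the fingers close. It gives the time, the measured TCP pose, the force, the opening and the grip force at its end, in the units of the state.
- state(): the state, without advancing time (a new reading comes with each control period).
- grab_frame(name): name is "scene" or "side" or "wrist"; returns (picture, depth): 420x560x3 uint8, red, green, blue; 420x560 float32, m along the optical axis (not along the pixel's ray), 0 where there is no reading.
- calibration(name): a dict with "fovy" (degrees; the focal length in pixels is half the picture's height over the tangent of half this angle, whatever the lens; pixels are square), "cx", "cy" (the principal point, pixels), "eye" and "orientation" of the camera in the world; the wrist camera has in their place "hand_eye" (4x4, takes a point from camera to tool coordinates, whose origin is the TCP and whose axes are the flange's). Camera axes: x right, y down, z forward; pixel columns grow to the right and rows downward; lengths in m; the calibration is good to about 2 mm. A picture is of the moment at which its call begins: read the wrist's pose just before it. calibration takes no time and is no camera call.
- job_done(): hands the job in; it is judged then, once.
Trained networks look in the newest picture that a camera, given by its name, has taken for a name from the list of things; names that differ only in an ending like _2 or _b are one class to them, and where a whole thing is asked for, a point or a joint stands for the part that bears it (a point fixed in the world has none). Each returns a list of dicts, best first, with "score" (0 to 1); they miss things now and then, are a little off and sometimes report something else, mostly with a low value. They report only what shows in the picture. A call takes as long as a camera call. They do not tell look-alikes from the thing itself.
- trace(target, camera): "mask" (420x560 bool, what is visible of it) and "xy" ([column, row] in pixels, amid what is visible of it).
The state is a dict: "t": time; "joint_pos": joint angles; "dq": joint speeds; "tau": joint torques, N m; "eef_pos": TCP position; "tool_rot": TCP orientation; "ft_force": force on the tool from outside, world axes, zero at the start; "moment": the same for the moment, N m; "opening": opening from 0.0 (shut) to 1.0 (fully open); "gripper_force": force on a finger pad.
Only numpy, scipy, OpenCV 4.12 (cv2) and the standard library are available. Lean on these libraries where they do the work, as an engineer would, in place of code of your own. Each camera call takes 0.05 s, during which the arm holds its last target. There are 200 camera calls.

## Task

Close the steel canister: slide open the clear cover of the lid box under which its ribbed black cap lies, take the cap out and set it upright on the canister's neck. Turn it backwards (anticlockwise from above) until it drops into the thread, then screw it down clockwise until it is fully home, and let go. Leave the tealight, the pepper mill, the bowls and the pale lid where they are.

Things in the scene. Friction and masses are not known exactly. Their poses are not given: they have to be found in the camera images.
- lid_box: low white tray, 160 (x) x 270 (y) x 50 mm, fixed; origin at the centre of its underside, z up. Floor 6 mm thick, side walls (x = +-77 mm) 50 mm high, end walls up to 41 mm; a divider 18 mm high at y = 0 makes a left (+y) and a right (-y) compartment, each 148 x 127 mm inside, under clear covers. One holds the black cap, the other a pale lid; which varies
- cover_left (a joint): clear cover of the +y compartment: 0 = closed, grows to 0.105 m (fully open) as it slides along the box's -y over the other cover; about 1 N of friction, stays where it is left. Its top face lies 46.5 mm over the table
- cover_right (a joint): clear cover of the -y compartment, running 5.5 mm lower: 0 = closed, grows to 0.105 m as it slides along the box's +y under the other cover; about 1 N of friction, stays where it is left. Its top face lies 41 mm over the table
- cover_left_pull (a point): top centre of the steel pull bar near the outer (+y) edge of the left cover, moves with it: bar 70 mm long along the box's x, 12 mm wide along the box's y, 20 mm high above the cover
- cover_right_pull (a point): the same for the right cover, near its outer (-y) edge
- cap: ribbed black screw cap, grey disc and white dot on top, open below; 60 mm across, 26 mm high, about 60 g; origin at the centre of its open rim (underside), z up, +x toward the dot. Stands upright on a compartment's floor. Inside 52 mm wide, 21 mm deep; four claws 4 mm high at the rim reach inward to 21 mm from the axis
- canister: steel canister in a grey foot (116 mm across), fixed, does not turn; origin at the centre of its underside, z up. Body 88 mm across, shoulder at 101 mm, neck 40 mm across, tapering from 116 mm up to 30 mm across at 122 mm. Cap origin above this origin: about 114 mm on the thread crests, 106 mm dropped into the thread, 103 mm screwed home
- canister_neck (a point): point on the neck's axis at the thread crests, 114 mm above the canister's origin. Four-start right-hand thread, its angle unknown. Turned backwards by up to about 90 degrees the claws meet upright posts at four gaps; the cap then sinks 8 mm if let go or lowered gently. Posts block clockwise turning on the crests; claws landing on a post sit 4 mm higher: keep turning backwards
- pale_lid: plain white disc lid, 48 mm across and 14 mm high, in the other compartment; not part of the job; origin at the centre of its underside
- tealight: glass tealight holder, 60 mm across, 64 mm high, loose; origin under its centre
- pepper_mill: brown wooden pepper mill, 53 mm across, 155 mm high, loose; origin under its centre
- jam: white bowl of red jam, 141 mm across, 64 mm high, loose; origin under its centre
- olives: white bowl of dark olives with a spoon, about 150 mm across, 81 mm high, loose; origin under it
- seal (a joint): white spring seal on top of the neck, 25 mm across, top 127 mm above the canister's origin: 0 = up, -0.010 m = pressed in, 1.2 N/mm. From the gap the cap screws clockwise 58 to 70 degrees to a hard stop, drawn down 3 mm against this seal (4 N at the end). It stays there when let go; a cap merely pushed down springs back up
Mind the look-alikes: they are no part of the job. Several things look just like the canister: the one meant starts farthest to the robot's right.

How it is judged:
By the outcome, as a careful person would: the job done as asked, in the order asked, and still so for the second after the job is handed in, with the robot touching nothing.
It also fails if it takes over 58 s, if anything falls off the work surface, if the arm or the gripper's body presses on something with over 40 N, if the wrist force passes 120 N, or if a joint passes its speed limit or range.

## Working session

There is one attempt and no reset: what is moved stays moved. The work goes in short steps, Python scripts to look and compute and a tool call to move; the robot and the scene stay as the last step left them, time stands still between calls to the robot, and variables do not carry over. Pictures are saved under pics/ and viewed, at most 10 in all, crops included, and the job is handed in when it is done.

Besides the shell and the picture viewer there is one more tool, called after ">>>" in YAML: its name, and indented under it one key for each argument. apply_moves: Moves the arm, as the interface text tells. Its arguments: {"type":"object","properties":{"gripper":{"type":"array","items":{"type":"number"}},"delta_pos":{"type":"array","items":{"type":"array","items":{"type":"number","minimum":-1,"maximum":1}}},"angular":{"type":"array","items":{"type":"array","items":{"type":"number","minimum":-1,"maximum":1}}}},"required":["gripper","delta_pos","angular"]}

```bash
mkdir -p pics; ls
cat > h.py <<'E'
import numpy as np, cv2
from plant import *
def cam(name):
    c=calibration(name); s=state()
    f=210/np.tan(np.radians(c['fovy'])/2)
    if 'eye' in c: R=np.array(c['orientation']);e=np.array(c['eye'])
    else:
        H=np.array(c['hand_eye']);T=np.eye(4);T[:3,:3]=s['tool_rot'];T[:3,3]=s['eef_pos'];M=T@H;R=M[:3,:3];e=M[:3,3]
    return f,c['cx'],c['cy'],R,e
def shot(name,fn=None):
    k=cam(name); p,d=grab_frame(name)
    if fn: cv2.imwrite('pics/'+fn,p[:,:,::-1])
    f,cx,cy,R,e=k
    v,u=np.mgrid[:420,:560]
    P=np.stack([(u-cx)/f*d,(v-cy)/f*d,d],-1)@R.T+e
    P[d==0]=np.nan
    return p,P,k
def ray(k,u,v,z):
    f,cx,cy,R,e=k; r=R@np.array([(u-cx)/f,(v-cy)/f,1]); return e+r*(z-e[2])/r[2]
E
cat > a.py <<'E'
from h import *
print(pinch_z if not callable(pinch_z) else pinch_z(), state()['t'], state()['ft_force'])
for n in ['scene','side']:
    p,P,k=shot(n,n+'0.png'); print(n,calibration(n))
    for o in ['cap','canister','lid_box','pale_lid','cover_left_pull','cover_right_pull','tealight','pepper_mill','jam','olives']:
        for r in trace(o,n)[:4]:
            m=r['mask']; q=P[m]; q=q[~np.isnan(q[:,0])]
            if len(q): print(o,round(r['score'],2),np.round(r['xy']),len(q),np.round(np.median(q,0),3),np.round(np.percentile(q,[2],axis=0),3),np.round(np.percentile(q,98,axis=0),3))
E
python3 a.py
```

```text
pics
0.0187 0.0 [-0.054898   -1.1380322  -1.29543945]
scene {'fovy': 50.57598970541056, 'cx': 280.9373512317771, 'cy': 210.5417101326293, 'eye': array([ 0.04012131, -0.95732223,  0.8840759 ]), 'orientation': array([[ 0.86154996, -0.30635078,  0.40482202],
       [-0.50766694, -0.52371973,  0.68409935],
       [ 0.00243891, -0.79490052, -0.60673488]])}
canister 0.88 [285. 256.] 1490 [ 0.51  -0.217  0.064] [[ 0.475 -0.242  0.004]] [ 0.567 -0.167  0.125]
canister 0.7 [216. 252.] 1542 [ 0.348 -0.091  0.059] [[ 0.308 -0.116  0.001]] [ 0.404 -0.042  0.125]
lid_box 0.98 [230. 193.] 2884 [0.515 0.161 0.041] [[0.43  0.051 0.004]] [0.605 0.316 0.06 ]
cover_left_pull 0.7 [224. 176.] 988 [0.536 0.258 0.045] [[0.465 0.189 0.04 ]] [0.608 0.324 0.064]
cover_right_pull 0.72 [235. 198.] 1110 [0.508 0.123 0.04 ] [[0.439 0.057 0.035]] [0.583 0.197 0.06 ]
tealight 0.68 [294. 211.] 403 [ 0.65  -0.038  0.046] [[ 0.62  -0.066  0.011]] [0.685 0.001 0.063]
pepper_mill 0.64 [237. 197.] 1081 [0.508 0.122 0.04 ] [[0.442 0.057 0.035]] [0.583 0.196 0.06 ]
pepper_mill 0.6 [308. 295.] 837 [ 0.467 -0.37   0.085] [[ 
[... 821 characters left out ...]
]
cover_left_pull 0.79 [235. 162.] 962 [0.535 0.259 0.047] [[0.46  0.189 0.007]] [0.609 0.33  0.065]
cover_left_pull 0.23 [287. 221.] 47 [ 0.527 -0.19   0.126] [[ 0.517 -0.203  0.105]] [ 0.553 -0.164  0.13 ]
cover_right_pull 0.84 [245. 187.] 1029 [0.511 0.125 0.042] [[0.44  0.057 0.035]] [0.585 0.201 0.062]
tealight 0.62 [302. 201.] 353 [ 0.649 -0.044  0.046] [[ 0.622 -0.065  0.017]] [ 0.676 -0.005  0.066]
pepper_mill 0.98 [300. 275.] 740 [ 0.47  -0.369  0.078] [[ 0.452 -0.382  0.003]] [ 0.497 -0.306  0.148]
jam 0.82 [293. 159.] 821 [0.724 0.197 0.054] [[0.664 0.138 0.026]] [0.789 0.268 0.067]
olives 0.68 [354. 284.] 1879 [ 0.594 -0.443  0.062] [[ 0.535 -0.502  0.004]] [ 0.663 -0.368  0.076]
```

```bash
python3 -c "
import cv2
a=cv2.imread('pics/scene0.png')[130:350,150:430];cv2.imwrite('pics/s1.png',cv2.resize(a,None,fx=2.7,fy=2.7,interpolation=2))"
```

```text
(no output)
```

View pics/s1.png

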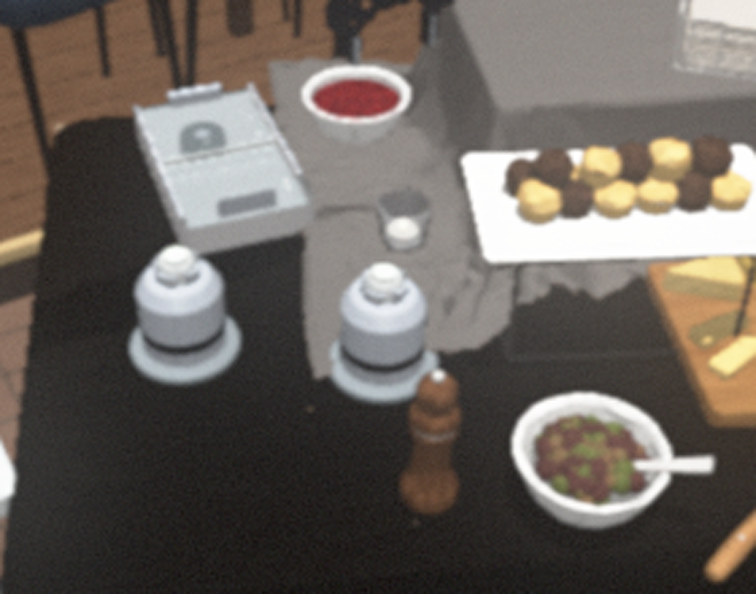

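The black cap shows dark under the left (+y) cover at about (225,181). The dark bar at (241,205) is the right cover's pull, and the left pull is at (222,165). There are two canisters: (285,256), with y≈-0.2, and (216,252), with y≈-0.08. The farthest right is (285,256). Next I'll measure the box, pull and neck.

```bash
cat > b.py <<'E'
from h import *
from scipy.optimize import least_squares
import sys
for n in ['scene','side']:
    p,P,k=shot(n)
    X,Y,Z=P[...,0],P[...,1],P[...,2]
    # box pulls
    for nm,lo,hi,yl,yh in [('L',.058,.072,.2,.36),('R',.054,.066,.02,.2)]:
        m=(X>.4)&(X<.63)&(Y>yl)&(Y<yh)&(Z>lo)&(Z<hi)
        if m.sum()>5:
            q=P[m][:,:2].astype(np.float32); print(n,nm,m.sum(),np.round(cv2.minAreaRect(q),3) if 0 else cv2.minAreaRect(q),np.median(P[m][:,2]))
    m=(X>.4)&(X<.64)&(Y>.0)&(Y<.36)&(Z>.03)&(Z<.055)
    print(n,'box',cv2.minAreaRect(P[m][:,:2].astype(np.float32)))
    # canister: body & foot circle fits
    for c0 in [(.53,-.2)]:
        for lo,hi,r in [(.03,.085,.044),(.0,.02,.058),(.102,.118,.02)]:
            m=(np.hypot(X-c0[0],Y-c0[1])<.075)&(Z>lo)&(Z<hi)
            q=P[m]
            f=lambda c:np.hypot(q[:,0]-c[0],q[:,1]-c[1])-r
            s=least_squares(f,c0,loss='soft_l1',f_scale=.002); print(n,'can',r,m.sum(),s.x,np.std(f(s.x)))
        m=(np.hypot(X-c0[0],Y-c0[1])<.04)&(Z>.122)&(Z<.135); v,u=np.nonzero(m); print('seal',m.sum(),u.mean(),v.mean(),ray(k,u.mean(),v.mean(),.127),np.median(Z[m]))
    # cap dark pixels
    g=p.max(2); m=(X>.45)&(X<.61)&(Y>.18)&(Y<.31)&(g<110); v,u=np.nonzero(m)
    print('cap',m.sum(),u.mean(),v.mean(),ray(k,u.mean(),v.mean(),.025))
E
python3 b.py
```

```text
scene L 59 ((0.5459017157554626, 0.3133024275302887), (0.013669617474079132, 0.07074018567800522), 81.5913314819336) 0.06274448377924524
scene R 72 ((0.4765246510505676, 0.08278101682662964), (0.036087650805711746, 0.12061082571744919), 60.43380355834961) 0.058396728779771756
scene box ((0.5240117311477661, 0.19270537793636322), (0.2768413722515106, 0.16116879880428314), 79.70325469970703)
scene can 0.044 490 [ 0.52718382 -0.18965601] 0.0013807083889982128
scene can 0.058 616 [ 0.53097323 -0.18446098] 0.009044189472252741
scene can 0.02 117 [ 0.52725224 -0.1906816 ] 0.0035508822523380315
seal 53 291.47169811320754 230.9245283018868 [ 0.52416784 -0.1944491   0.127     ] 0.1255878317219904
cap 32 202.96875 190.34375 [0.44272872 0.24160214 0.025     ]
side L 65 ((0.5697153806686401, 0.297911137342453), (0.03730345144867897, 0.1189124584197998), 57.685462951660156) 0.06500831504249072
side R 105 ((0.512972354888916, 0.13082543015480042), (0.14694783091545105, 0.16001290082931519), 80.73139953613281) 0.05857151105926772
side box ((0.5504518747329712, 0.1869940608739853), (0.2856612801551819, 0.21688657999038696), 80.34100341796875)
side can 0.044 431 [ 0.52775763 -0.18855281] 0.0022591853728576015
side can 0.058 525 [ 0.53252378 -0.18992281] 0.010070289669422066
side can 0.02 127 [ 0.52624627 -0.191549  ] 0.005525516518835151
seal 65 290.9846153846154 219.35384615384615 [ 0.52483772 -0.19515024  0.127     ] 0.12596280544640137
cap 36 215.19444444444446 175.75 [0.44519588 0.24755686 0.025     ]
```

```bash
python3 -c "
from h import *
s=state();print(np.round(s['tool_rot'],3),s['eef_pos'],s['t']);print(np.round(calibration('wrist')['hand_eye'],3),calibration('wrist')['fovy'])
R=s['tool_rot'];print((np.array([.53,.2,.27])-s['eef_pos'])@R)"
```

```text
[[-0.  1.  0.]
 [ 1.  0. -0.]
 [-0.  0. -1.]] [ 6.50031517e-01 -4.22439938e-05  2.31358725e-01] 1.2
[[-0.    -0.958 -0.287  0.074]
 [ 1.    -0.    -0.     0.   ]
 [ 0.    -0.287  0.958 -0.143]
 [ 0.     0.     0.     1.   ]] 65.98519153200297
[ 0.20004021 -0.1200265  -0.03866737]
```

>>> apply_moves:
  gripper: [1, 1, 1, 1, 1, 1, 1, 1, 1, 1]
  delta_pos:
    - [1, -1, 0]
    - [1, -1, 0]
    - [1, -1, 0]
    - [1, -1, 0]
    - [1, -1, 0]
    - [1, -1, 0]
    - [1, -1, 0]
    - [1, -1, 0]
    - [1, -1, 0]
    - [1, -1, 0]
  angular:
    - [0, 0, -0.93]
    - [0, 0, -0.93]
    - [0, 0, -0.93]
    - [0, 0, -0.93]
    - [0, 0, -0.93]
    - [0, 0, -0.93]
    - [0, 0, -0.93]
    - [0, 0, -0.93]
    - [0, 0, -0.93]
    - [0, 0, -0.93]

```text
t: 2.2
eef_pos: [0.55, 0.1, 0.2315]
tool_rot: [[-0.985, 0.171, 0.0], [0.171, 0.985, -0.0], [-0.0, 0.0, -1.0]]
ft_force: [0.3, -0.7, -0.1]
opening: 0.999
gripper_force: 0.0
```

>>> apply_moves:
  gripper: [1, 1, 1]
  delta_pos:
    - [0, 0.9, 0]
    - [0, 0.9, 0]
    - [0, 0.9, 0]
  angular:
    - [0, 0, 0]
    - [0, 0, 0]
    - [0, 0, 0]

```text
t: 2.5
eef_pos: [0.5646, 0.1963, 0.2313]
tool_rot: [[-0.986, 0.166, -0.0], [0.166, 0.986, 0.005], [0.001, 0.005, -1.0]]
ft_force: [-0.7, 0.8, -0.3]
opening: 0.999
gripper_force: 0.0
```

```bash
python3 -c "
from h import *
s=state();print(np.round(s['tool_rot'],3),s['eef_pos'],s['joint_pos'],s['t'])
p,P,k=shot('wrist','w1.png');X,Y,Z=P[...,0],P[...,1],P[...,2]
import pickle;pickle.dump((p,P,k),open('w1.pkl','wb'))
for o in ['cap','lid_box','cover_left_pull','cover_right_pull']:
  for r in trace(o,'wrist')[:2]:
    m=r['mask'];print(o,r['score'],r['xy'],m.sum(),np.nanmedian(P[m],0))
"
```

```text
[[-0.986  0.166 -0.   ]
 [ 0.166  0.986  0.005]
 [ 0.001  0.005 -1.   ]] [0.56458467 0.19633802 0.23130874] [-0.10877158  0.22529368 -0.31341021  1.57975436  0.06607523  1.34607697
  0.97497415] 2.5
lid_box 0.77 [271.6, 136.6] 43865 [0.51872083 0.19552132 0.04641759]
cover_left_pull 0.7 [338.5, 137.1] 19700 [0.53148299 0.26155484 0.04724437]
cover_right_pull 0.76 [204.6, 139.4] 19503 [0.50704295 0.12875867 0.04163277]
```

View pics/w1.png

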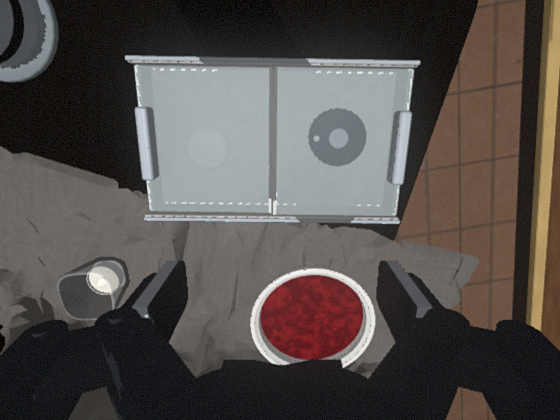

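The cap lies under the left cover at (337,137), with its dot at (316,138). The left pull is the steel bar at (402,147). The pale lid is at (208,148) under the right cover. Now I'll fit these.

```bash
cat > c.py <<'E'
from h import *
import pickle
p,P,k=pickle.load(open('w1.pkl','rb'));X,Y,Z=P[...,0],P[...,1],P[...,2]
a=np.radians(80.4)
for nm,sl,lo,hi in [('L',np.s_[100:195,385:420],.06,.075),('R',np.s_[95:190,125:165],.054,.068)]:
    q=P[sl].reshape(-1,3); q=q[(q[:,2]>lo)&(q[:,2]<hi)]; print(nm,len(q),cv2.minAreaRect(q[:,:2].astype(np.float32)),np.median(q[:,2]))
# walls: corners at z=.05
for u,v in [(127,58),(419,63),(146,218),(398,222)]: print(ray(k,u,v,.05))
g=p.max(2); m=np.zeros(g.shape,bool); m[95:180,295:380]=1; m&=g<130
v,u=np.nonzero(m); print('cap',m.sum(),cv2.minEnclosingCircle(np.c_[u,v].astype(np.float32)),u.mean(),v.mean(),ray(k,u.mean(),v.mean(),.032),ray(k,u.mean(),v.mean(),.025),ray(k,316,138,.032))
m=np.zeros(g.shape,bool); m[110:165,310:365]=1
print('z in cap',np.nanmedian(Z[m]))
E
python3 c.py
```

```text
L 1023 ((0.5479403138160706, 0.3153422474861145), (0.012717354111373425, 0.06890688091516495), 79.72286987304688) 0.06671405774969197
R 1039 ((0.5040444731712341, 0.07425610721111298), (0.0121731823310256, 0.06949824839830399), 79.40776824951172) 0.06092604088407716
[0.42557495 0.07701093 0.05      ]
[0.4743252  0.34222141 0.05      ]
[0.57864569 0.05001068 0.05      ]
[0.62797173 0.31294218 0.05      ]
cap 2156 ((336.9105224609375, 136.273681640625), 28.935762405395508) 337.3353432282004 136.52643784786642 [0.53024392 0.26245312 0.032     ] [0.53101207 0.2635612  0.025     ] [0.52804103 0.24034855 0.032     ]
z in cap 0.047172629901964414
```

```bash
cat > go.py <<'E'
from h import *
import sys
s=state(); R=s['tool_rot']; t=np.array(list(map(float,sys.argv[1:4])))
print('shares',np.round((t-s['eef_pos'])@R/.1,3),'yaw',np.degrees(np.arctan2(R[1,1],R[0,1])),'tilt',np.round(R[:,2],4),'F',np.round(s['ft_force'],1),'M',np.round(s['moment'],2),'pos',np.round(s['eef_pos'],4),'j7',s['joint_pos'][6],'t',s['t'],'op',s['opening'])
E
python3 go.py .5479 .3153 .10
```

```text
shares [0.406 1.233 1.312] yaw 79.80367134652207 tilt [ 1.e-04 -1.e-03 -1.e+00] F [-0.5  1.2 -0.1] M [ 0. -0.  0.] pos [0.566  0.1869 0.2313] j7 0.9765188088760142 t 2.75 op 1.0001833807089209
```

>>> apply_moves:
  gripper: [0.4, 0.4, 0.4, 0.4, 0.4]
  delta_pos:
    - [0.2, 0.5, 0.4]
    - [0.4, 1, 0.8]
    - [0.4, 1, 1]
    - [0.4, 1, 1]
    - [0.4, 1, 1]
  angular:
    - [0, 0, 0]
    - [0, 0, 0]
    - [0, 0, 0]
    - [0, 0, 0]
    - [0, 0, 0]

```text
t: 3.25
eef_pos: [0.5436, 0.2928, 0.1304]
tool_rot: [[-0.985, 0.175, -0.001], [0.175, 0.985, -0.002], [0.001, -0.002, -1.0]]
ft_force: [1.0, -0.3, 0.1]
opening: 0.397
gripper_force: 0.0
```

>>> apply_moves:
  gripper: [0.4, 0.4, 0.4, 0.4, 0.4]
  delta_pos:
    - [0, 0.23, 0.3]
    - [0, 0.23, 0.3]
    - [0, 0.23, 0.3]
    - [0, 0.23, 0.3]
    - [0, 0.23, 0.3]
  angular:
    - [0, 0, 0]
    - [0, 0, 0]
    - [0, 0, 0]
    - [0, 0, 0]
    - [0, 0, 0]

```text
t: 3.75
eef_pos: [0.5494, 0.3156, 0.1032]
tool_rot: [[-0.984, 0.177, 0.003], [0.177, 0.984, 0.0], [-0.003, 0.001, -1.0]]
ft_force: [-0.1, -0.6, -0.3]
opening: 0.4
gripper_force: 0.0
```

```bash
python3 go.py .5479 .3153 .05
```

```text
shares [ 0.016 -0.006  0.532] yaw 79.8064390896049 tilt [ 2.9e-03  5.0e-04 -1.0e+00] F [-0.1 -0.6 -0.3] M [0.06 0.   0.05] pos [0.5494 0.3156 0.1032] j7 0.719423722986151 t 3.75 op 0.3995710966152276
```

>>> apply_moves:
  gripper: [0.4, 0.4, 0.4, 0.4, 0, 0, 0, 0, 0]
  delta_pos:
    - [0, 0, 0.25]
    - [0, 0, 0.5]
    - [0, 0, 0.5]
    - [0, 0, 0.5]
    - [0, 0, 0.5]
    - [0, 0, 0.5]
    - [0, 0, 0.5]
    - [0, 0, 0.5]
    - [0, 0, 0.5]
  angular:
    - [0, 0, 0]
    - [0, 0, 0]
    - [0, 0, 0]
    - [0, 0, 0]
    - [0, 0, 0]
    - [0, 0, 0]
    - [0, 0, 0]
    - [0, 0, 0]
    - [0, 0, 0]

```text
t: 4.65
eef_pos: [0.5487, 0.3151, 0.0535]
tool_rot: [[-0.984, 0.176, 0.001], [0.176, 0.984, -0.002], [-0.002, -0.002, -1.0]]
ft_force: [-3.2, -4.2, 6.2]
opening: 0.123
gripper_force: 59.7
```

>>> apply_moves:
  gripper: [0, 0, 0, 0, 0, 0, 0, 0, 0, 0]
  delta_pos:
    - [0, -0.1, 0]
    - [0, -0.25, 0]
    - [0, -0.4, 0]
    - [0, -0.55, 0]
    - [0, -0.7, 0]
    - [0, -0.85, 0]
    - [0, -0.95, 0]
    - [0, -1, 0]
    - [0, -1, 0]
    - [0, -1, 0]
  angular:
    - [0, 0, 0]
    - [0, 0, 0]
    - [0, 0, 0]
    - [0, 0, 0]
    - [0, 0, 0]
    - [0, 0, 0]
    - [0, 0, 0]
    - [0, 0, 0]
    - [0, 0, 0]
    - [0, 0, 0]

```text
t: 5.65
eef_pos: [0.5308, 0.2174, 0.0535]
tool_rot: [[-0.984, 0.176, 0.002], [0.176, 0.984, 0.0], [-0.002, 0.0, -1.0]]
ft_force: [-1.7, -0.9, 8.5]
opening: 0.126
gripper_force: 60.7
```

>>> apply_moves:
  gripper: [0, 0, 0, 0.3, 0.3, 0.3]
  delta_pos:
    - [0, -0.04, 0]
    - [0, -0.04, 0]
    - [0, -0.04, 0]
    - [0, -0.04, 0]
    - [0, -0.04, 0]
    - [0, -0.04, 0]
  angular:
    - [0, 0, 0]
    - [0, 0, 0]
    - [0, 0, 0]
    - [0, 0, 0]
    - [0, 0, 0]
    - [0, 0, 0]

```text
t: 6.25
eef_pos: [0.5294, 0.2135, 0.0511]
tool_rot: [[-0.985, 0.175, -0.0], [0.175, 0.985, -0.001], [0.0, -0.001, -1.0]]
ft_force: [0.3, 0.4, -0.1]
opening: 0.298
gripper_force: 0.0
```

```bash
python3 go.py .530 .263 .12
```

```text
shares [ 0.081  0.488 -0.689] yaw 79.90280563133894 tilt [-4.e-04 -5.e-04 -1.e+00] F [ 0.3  0.4 -0.1] M [ 0.01 -0.02 -0.  ] pos [0.5294 0.2135 0.0511] j7 0.865232132664399 t 6.25 op 0.29763498673296135
```

>>> apply_moves:
  gripper: [0.3, 0.4, 0.6, 1, 1, 1, 1, 1, 1, 1]
  delta_pos:
    - [0, 0, -0.4]
    - [0, 0, -0.8]
    - [0, 0, -1]
    - [0, 0, -1]
    - [0, 0, -1]
    - [0, 0, -1]
    - [0, 0, -1]
    - [0, 0, -1]
    - [0, 0, -1]
    - [0, 0, -1]
  angular:
    - [0, 0, 0]
    - [0, 0, 0.1]
    - [0, 0, 0.3]
    - [0, 0, 0.5]
    - [0, 0, 0.7]
    - [0, 0, 0.8]
    - [0, 0, 0.9]
    - [0, 0, 1]
    - [0, 0, 1]
    - [0, 0, 1]

```text
t: 7.25
eef_pos: [0.5294, 0.214, 0.1509]
tool_rot: [[-0.039, 0.999, -0.001], [0.999, 0.039, -0.0], [-0.0, -0.001, -1.0]]
ft_force: [-0.5, -0.3, 0.2]
opening: 0.998
gripper_force: 0.0
```

>>> apply_moves:
  gripper: [1, 1, 1, 1]
  delta_pos:
    - [0, 0, -0.2]
    - [0, 0, -0.2]
    - [0, 0, -0.2]
    - [0, 0, -0.2]
  angular:
    - [0, 0, 0.15]
    - [0, 0, 0.15]
    - [0, 0, 0.15]
    - [0, 0, 0.15]

```text
t: 7.65
eef_pos: [0.5293, 0.214, 0.1707]
tool_rot: [[0.177, 0.984, -0.001], [0.984, -0.177, -0.0], [-0.001, -0.001, -1.0]]
ft_force: [-0.1, 0.4, 0.1]
opening: 0.998
gripper_force: 0.0
```

```bash
cat > d.py <<'E'
from h import *
grab_frame('wrist');p,P,k=shot('wrist','w2.png'); X,Y,Z=P[...,0],P[...,1],P[...,2]
for r in trace('cap','wrist')[:2]:
    m=r['mask'];print(r['score'],r['xy'],m.sum(),np.nanmedian(P[m],0)); q=P[m]; q=q[q[:,2]>.029];print(len(q),cv2.minEnclosingCircle(q[:,:2].astype(np.float32)),np.nanmedian(q[:,2]))
m=(np.hypot(X-.53,Y-.263)<.05)&(Z>.024)&(Z<.039)
q=P[m];print(len(q),cv2.minEnclosingCircle(q[:,:2].astype(np.float32)),np.median(q,0),np.percentile(q,[1,99],axis=0))
E
python3 d.py; python3 go.py .53 .263 .10
```

```text
0.88 [275.5, 138.0] 3704 [0.53172026 0.26378005 0.0326421 ]
3676 ((0.5312603712081909, 0.2631278336048126), 0.02960817702114582) 0.03264470614179946
0.35 [281.3, 335.6] 4139 [0.50391194 0.07887125 0.04205972]
4073 ((0.5030080080032349, 0.07135439664125443), 0.07436375319957733) 0.04207516872659933
3728 ((0.5314956307411194, 0.26269450783729553), 0.03024868853390217) [0.53173574 0.26379751 0.03263681] [[0.5042412  0.23557833 0.02984019]
 [0.55891533 0.29035569 0.03429536]]
shares [ 0.483 -0.08   0.707] yaw -10.251397133074416 tilt [-1.e-03 -4.e-04 -1.e+00] F [-0.9 -0.9  0.5] M [ 0.05 -0.   -0.03] pos [0.5293 0.2141 0.1707] j7 -0.6397324773845635 t 7.8 op 0.9962307509060606
```

View pics/w2.png

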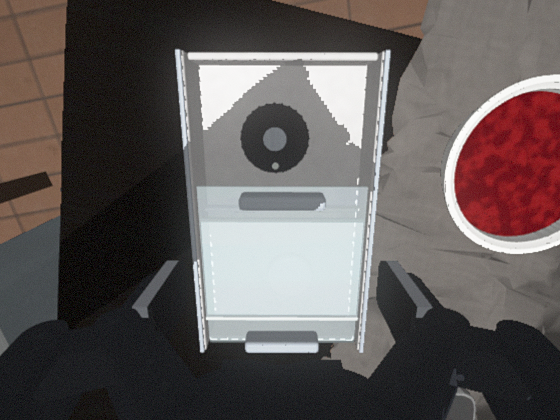

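>>> apply_moves:
  gripper: [1, 1, 1, 1, 1]
  delta_pos:
    - [0.24, -0.03, 0.3]
    - [0.485, -0.065, 0.6]
    - [0.485, -0.065, 0.8]
    - [0.485, -0.065, 0.8]
    - [0.485, -0.065, 0.8]
  angular:
    - [0, 0, 0]
    - [0, 0, 0]
    - [0, 0, 0]
    - [0, 0, 0]
    - [0, 0, 0]

```text
t: 8.3
eef_pos: [0.5321, 0.2625, 0.0913]
tool_rot: [[0.179, 0.984, -0.001], [0.984, -0.179, -0.001], [-0.001, -0.0, -1.0]]
ft_force: [0.9, 0.7, 0.6]
opening: 0.997
gripper_force: 0.0
```

```bash
python3 go.py .5315 .263 .007
```

```text
shares [ 0.004 -0.006  0.843] yaw -10.324301625434074 tilt [-6.e-04 -7.e-04 -1.e+00] F [0.9 0.7 0.6] M [ 0.05 -0.    0.04] pos [0.5321 0.2625 0.0913] j7 -0.7376851673202165 t 8.3 op 0.9972128128600733
```

>>> apply_moves:
  gripper: [1, 1, 1, 1, 1, 1]
  delta_pos:
    - [0, 0, 0.2]
    - [0, 0, 0.4]
    - [0, 0, 0.6]
    - [0, 0, 0.75]
    - [0, 0, 0.83]
    - [0, 0, 0.83]
  angular:
    - [0, 0, 0]
    - [0, 0, 0]
    - [0, 0, 0]
    - [0, 0, 0]
    - [0, 0, 0]
    - [0, 0, 0]

```text
t: 8.9
eef_pos: [0.5319, 0.2627, 0.008]
tool_rot: [[0.18, 0.984, -0.001], [0.984, -0.18, -0.001], [-0.001, -0.001, -1.0]]
ft_force: [0.2, -0.8, -0.0]
opening: 1.002
gripper_force: 0.0
```

>>> apply_moves:
  gripper: [0.5, 0.3, 0.3, 0.3, 0.3, 0.3]
  delta_pos:
    - [0, 0, 0]
    - [0, 0, 0]
    - [0, 0, 0]
    - [0, 0, 0]
    - [0, 0, 0]
    - [0, 0, 0]
  angular:
    - [0, 0, 0]
    - [0, 0, 0]
    - [0, 0, 0]
    - [0, 0, 0]
    - [0, 0, 0]
    - [0, 0, 0]

```text
t: 9.5
eef_pos: [0.5333, 0.2638, 0.0102]
tool_rot: [[0.179, 0.984, 0.003], [0.984, -0.179, 0.001], [0.002, 0.003, -1.0]]
ft_force: [-0.1, -1.0, 5.7]
opening: 0.677
gripper_force: 64.0
```

>>> apply_moves:
  gripper: [0.3, 0.3, 0.3, 0.3, 0.3]
  delta_pos:
    - [0, 0, -0.15]
    - [0, 0, -0.4]
    - [0, 0, -0.7]
    - [0, 0, -1]
    - [0, 0, -1]
  angular:
    - [0, 0, 0]
    - [0, 0, 0]
    - [0, 0, 0]
    - [0, 0, 0]
    - [0, 0, 0]

```text
t: 10.0
eef_pos: [0.535, 0.2649, 0.1143]
tool_rot: [[0.179, 0.984, 0.009], [0.984, -0.179, 0.004], [0.006, 0.008, -1.0]]
ft_force: [0.3, 0.7, -0.2]
opening: 0.669
gripper_force: 64.2
```

>>> apply_moves:
  gripper: [0.3, 0.3, 0.3]
  delta_pos:
    - [-0.3, 0.05, -0.3]
    - [-0.6, 0.1, -0.6]
    - [-1, 0.17, -0.9]
  angular:
    - [0, 0, 0]
    - [0, 0, 0]
    - [0, 0, 0]

```text
t: 10.3
eef_pos: [0.5299, 0.1626, 0.1989]
tool_rot: [[0.176, 0.984, -0.001], [0.984, -0.176, 0.001], [0.001, -0.001, -1.0]]
ft_force: [1.0, -0.8, -0.1]
opening: 0.673
gripper_force: 64.4
```

>>> apply_moves:
  gripper: [0.3, 0.3, 0.3]
  delta_pos:
    - [-0.35, 0.06, -0.2]
    - [-0.7, 0.12, -0.4]
    - [-1, 0.17, -0.5]
  angular:
    - [0, 0, 0]
    - [0, 0, 0]
    - [0, 0, 0]

```text
t: 10.6
eef_pos: [0.5299, 0.0586, 0.2503]
tool_rot: [[0.18, 0.984, 0.003], [0.984, -0.18, -0.0], [0.0, 0.003, -1.0]]
ft_force: [-0.1, 0.7, -0.9]
opening: 0.673
gripper_force: 64.4
```

>>> apply_moves:
  gripper: [0.3, 0.3, 0.3]
  delta_pos:
    - [-0.35, 0.06, 0]
    - [-0.7, 0.12, 0]
    - [-1, 0.17, 0]
  angular:
    - [0, 0, 0]
    - [0, 0, 0]
    - [0, 0, 0]

```text
t: 10.9
eef_pos: [0.5278, -0.0428, 0.2482]
tool_rot: [[0.18, 0.984, -0.0], [0.984, -0.18, -0.0], [-0.0, 0.0, -1.0]]
ft_force: [0.3, -0.0, -1.2]
opening: 0.675
gripper_force: 64.4
```

>>> apply_moves:
  gripper: [0.3, 0.3, 0.3]
  delta_pos:
    - [-0.35, 0.06, 0]
    - [-0.7, 0.12, 0]
    - [-1, 0.17, 0]
  angular:
    - [0, 0, 0]
    - [0, 0, 0]
    - [0, 0, 0]

```text
t: 11.2
eef_pos: [0.5265, -0.1442, 0.248]
tool_rot: [[0.18, 0.984, -0.0], [0.984, -0.18, -0.0], [-0.0, -0.0, -1.0]]
ft_force: [0.3, -0.3, -1.2]
opening: 0.672
gripper_force: 64.4
```

>>> apply_moves:
  gripper: [0.3, 0.3, 0.3, 0.3, 0.3]
  delta_pos:
    - [-0.35, 0.06, 0]
    - [-0.7, 0.12, 0]
    - [-1, 0.17, 0]
    - [-1, 0.17, 0]
    - [-1, 0.17, 0]
  angular:
    - [0, 0, 0]
    - [0, 0, 0]
    - [0, 0, 0]
    - [0, 0, 0]
    - [0, 0, 0]

```text
t: 11.7
eef_pos: [0.5256, -0.2438, 0.2477]
tool_rot: [[0.181, 0.984, -0.001], [0.984, -0.181, 0.001], [0.001, -0.001, -1.0]]
ft_force: [0.5, 1.3, -1.1]
opening: 0.674
gripper_force: 64.4
```

```bash
cat > e.py <<'E'
from h import *
from scipy.optimize import least_squares
grab_frame('wrist');p,P,k=shot('wrist','w3.png'); X,Y,Z=P[...,0],P[...,1],P[...,2]
for r in trace('canister','wrist')[:2]:
    m=r['mask'];print(r['score'],r['xy'],m.sum(),np.nanmedian(P[m],0))
c0=np.array([.526,-.192])
for _ in range(2):
  m=(np.hypot(X-c0[0],Y-c0[1])<.03)&(Z>.122)&(Z<.135);v,u=np.nonzero(m)
  c,rad=cv2.minEnclosingCircle(np.c_[u,v].astype(np.float32)); print('seal',m.sum(),np.median(Z[m]),c,rad,ray(k,*c,.127),P[m].mean(0)); c0=P[m].mean(0)[:2]
for lo,hi,r in [(.097,.1035,.0),(.03,.09,.044),(.102,.1135,.02)]:
  m=(np.hypot(X-c0[0],Y-c0[1])<.06)&(Z>lo)&(Z<hi);q=P[m]; print(lo,len(q))
  if r: 
    f=lambda c:np.hypot(q[:,0]-c[0],q[:,1]-c[1])-r
    s=least_squares(f,c0,loss='soft_l1',f_scale=.002);print(s.x,np.std(f(s.x)))
E
python3 e.py; python3 go.py .526 -.193 .14
cat > f.py <<'E'
E
```

```text
0.87 [90.2, 35.5] 11126 [ 0.38114173 -0.08100061  0.08747318]
0.72 [268.2, 127.3] 7533 [ 0.52864234 -0.18438492  0.10105519]
seal 1083 0.12715257858372642 (271.8389892578125, 134.44915771484375) 20.2667179107666 [ 0.52800982 -0.18814978  0.127     ] [ 0.52837791 -0.18850474  0.12609614]
seal 1083 0.12715257858372642 (271.8389892578125, 134.44915771484375) 20.2667179107666 [ 0.52800982 -0.18814978  0.127     ] [ 0.52837791 -0.18850474  0.12609614]
0.097 2657
0.03 810
[ 0.52765824 -0.18961661] 0.0011667908710656114
0.102 457
[ 0.52832029 -0.18676379] 0.0031868136435901115
shares [ 0.478 -0.09   1.08 ] yaw -10.167058280162488 tilt [-0.e+00  9.e-04 -1.e+00] F [-0.4  0.7 -0.1] M [ 0.05 -0.02  0.  ] pos [ 0.5264 -0.2417  0.248 ] j7 0.2326431578059937 t 11.85 op 0.6666084787827858
```

View pics/w3.png

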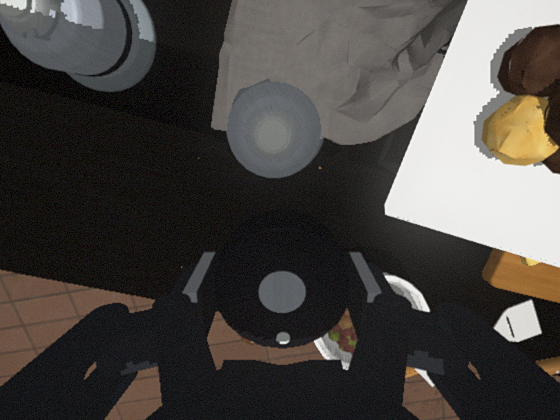

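The gripped cap is at (282,292) with its dot at (283,338). The canister meant has its neck at (272,134). The left look-alike is at (90,35). Now I'll measure the cap in the hand.

```bash
cat > capm.py <<'E'
from h import *
p,P,k=shot('wrist'); s=state()
import sys
T=s['eef_pos'];R=s['tool_rot'];q=(P-T)@R
# grey disc on top
g=p.astype(int); v,u=np.mgrid[:420,:560]
m=(g.min(2)>70)&(abs(q[...,0])<.02)&(abs(q[...,1])<.02)&(q[...,2]>-.05)&(q[...,2]<.03)
n,l,st,c=cv2.connectedComponentsWithStats(m.astype(np.uint8)); i=1+st[1:,4].argmax(); mm=l==i
print('disc',st[i],c[i],'tool coords',np.round(np.median(q[mm],0),4),np.round(q[mm].mean(0),4))
mk=(abs(q[...,0])<.034)&(abs(q[...,1])<.028)&(abs(q[...,2]-np.median(q[mm][:,2]))<.003)
w=q[mk][:,:2].astype(np.float32);print('top',len(w),cv2.minEnclosingCircle(w), 'rim z world',T[2]-np.median(q[mm][:,2])-.026,'TCP',T)
dz=q[mm][:,2]; A=np.c_[q[mm][:,:2],np.ones(mm.sum())]; print('tilt',np.linalg.lstsq(A,dz,rcond=None)[0])
E
python3 capm.py
```

```text
disc [ 259  271   47   42 1520] [281.58881579 291.69605263] tool coords [-0.0003  0.0003 -0.0225] [-0.0005  0.0001 -0.0224]
top 13087 ((-0.0005389017751440406, -0.00017681308963801712), 0.029881494119763374) rim z world 0.24454029990919848 TCP [ 0.52648167 -0.24185324  0.24807492]
tilt [-0.00876786  0.00511327 -0.02245438]
```

>>> apply_moves:
  gripper: [0.3, 0.3, 0.3, 0.3, 0.3, 0.3, 0.3]
  delta_pos:
    - [0.26, -0.04, 0]
    - [0.527, -0.08, 0.2]
    - [0.527, -0.08, 0.5]
    - [0.527, -0.08, 0.8]
    - [0.527, -0.08, 1]
    - [0.527, -0.08, 1]
    - [0.527, -0.08, 1]
  angular:
    - [0, 0, 0]
    - [0, 0, 0]
    - [0, 0, 0]
    - [0, 0, 0]
    - [0, 0, 0]
    - [0, 0, 0]
    - [0, 0, 0]

```text
t: 12.6
eef_pos: [0.528, -0.1896, 0.1486]
tool_rot: [[0.178, 0.984, 0.0], [0.984, -0.178, 0.0], [0.0, 0.0, -1.0]]
ft_force: [-0.4, -0.7, -0.3]
opening: 0.672
gripper_force: 64.4
```

```bash
python3 go.py .528 -.1885 .120
```

```text
shares [ 0.011 -0.002  0.286] yaw -10.24110232719778 tilt [ 3.e-04  1.e-04 -1.e+00] F [-0.4 -0.7 -0.3] M [-0.01  0.02  0.03] pos [ 0.528  -0.1896  0.1486] j7 0.14279815595412937 t 12.6 op 0.6721501064839708
```

>>> apply_moves:
  gripper: [0.3, 0.3, 0.3, 0.3, 0.3]
  delta_pos:
    - [0.006, 0, 0.12]
    - [0.006, 0, 0.2]
    - [0.006, 0, 0.23]
    - [0.006, 0, 0.26]
    - [0.006, 0, 0.26]
  angular:
    - [0, 0, 0]
    - [0, 0, 0]
    - [0, 0, 0]
    - [0, 0, 0]
    - [0, 0, 0]

```text
t: 13.1
eef_pos: [0.5278, -0.1898, 0.122]
tool_rot: [[0.179, 0.984, 0.0], [0.984, -0.179, -0.0], [-0.0, 0.0, -1.0]]
ft_force: [-0.6, 0.2, -0.8]
opening: 0.675
gripper_force: 64.5
```

>>> apply_moves:
  gripper: [0.3, 0.3, 0.3, 0.3, 0.3]
  delta_pos:
    - [0, 0, 0.01]
    - [0, 0, 0.02]
    - [0, 0, 0.03]
    - [0, 0, 0.03]
    - [0, 0, 0.03]
  angular:
    - [0, 0, 0]
    - [0, 0, 0]
    - [0, 0, 0]
    - [0, 0, 0]
    - [0, 0, 0]

```text
t: 13.6
eef_pos: [0.5282, -0.19, 0.1212]
tool_rot: [[0.179, 0.984, 0.001], [0.984, -0.179, -0.0], [-0.0, 0.001, -1.0]]
ft_force: [-3.8, 1.5, 10.3]
opening: 0.673
gripper_force: 65.5
```

```bash
python3 go.py .528 -.1885 .120
```

```text
shares [ 0.014 -0.005  0.012] yaw -10.318114759970685 tilt [ 1.4e-03 -3.0e-04 -1.0e+00] F [-3.8  1.5 10.3] M [0.27 0.91 0.03] pos [ 0.5282 -0.19    0.1212] j7 0.14548279537171913 t 13.6 op 0.6726814121179775
```

>>> apply_moves:
  gripper: [0.3, 0.3, 0.3, 0.3]
  delta_pos:
    - [0.01, -0.01, 0]
    - [0.01, -0.01, 0]
    - [0.01, -0.01, 0]
    - [0.01, -0.01, 0]
  angular:
    - [0, 0, 0]
    - [0, 0, 0]
    - [0, 0, 0]
    - [0, 0, 0]

```text
t: 14.0
eef_pos: [0.5281, -0.1898, 0.1213]
tool_rot: [[0.18, 0.984, 0.003], [0.984, -0.18, -0.002], [-0.001, 0.004, -1.0]]
ft_force: [-2.6, -1.5, 7.6]
opening: 0.671
gripper_force: 65.2
```

```bash
python3 go.py .528 -.1885 .120
```

```text
shares [ 0.013 -0.003  0.013] yaw -10.343641841679196 tilt [ 0.0033 -0.0018 -1.    ] F [-2.6 -1.5  7.6] M [-0.18  0.45  0.03] pos [ 0.5281 -0.1898  0.1213] j7 0.14356423546193395 t 14.0 op 0.6714949589851864
```

>>> apply_moves:
  gripper: [0.3, 0.3, 0.3, 0.3, 0.3]
  delta_pos:
    - [0, 0, 0]
    - [0, 0, 0]
    - [0, 0, 0]
    - [0, 0, 0]
    - [0, 0, 0]
  angular:
    - [0, 0, -0.06]
    - [0, 0, -0.12]
    - [0, 0, -0.18]
    - [0, 0, -0.24]
    - [0, 0, -0.24]

```text
t: 14.5
eef_pos: [0.5273, -0.1887, 0.1195]
tool_rot: [[-0.179, 0.984, 0.001], [0.984, 0.179, -0.0], [-0.0, 0.001, -1.0]]
ft_force: [-0.5, -0.0, -0.6]
opening: 0.669
gripper_force: 64.5
```

```bash
python3 go.py .528 -.1885 .120
```

```text
shares [ 0.     0.007 -0.005] yaw 10.32131538808943 tilt [ 1.1e-03 -2.0e-04 -1.0e+00] F [-0.5 -0.  -0.6] M [0.01 0.02 0.02] pos [ 0.5273 -0.1887  0.1195] j7 0.4966078093161167 t 14.5 op 0.6691036000856522
```

>>> apply_moves:
  gripper: [0.3, 0.3, 0.3, 0.3]
  delta_pos:
    - [0, 0, 0.01]
    - [0, 0, 0.02]
    - [0, 0, 0.02]
    - [0, 0, 0.02]
  angular:
    - [0, 0, 0]
    - [0, 0, 0]
    - [0, 0, 0]
    - [0, 0, 0]

```text
t: 14.9
eef_pos: [0.527, -0.1886, 0.1181]
tool_rot: [[-0.177, 0.984, 0.0], [0.984, 0.177, -0.0], [-0.0, 0.0, -1.0]]
ft_force: [-3.3, 0.7, 5.8]
opening: 0.672
gripper_force: 65.3
```

>>> apply_moves:
  gripper: [0.3, 0.3, 0.3, 0.3, 0.3]
  delta_pos:
    - [0, 0, 0]
    - [0, 0, 0]
    - [0, 0, 0]
    - [0, 0, 0]
    - [0, 0, 0]
  angular:
    - [0, 0, -0.06]
    - [0, 0, -0.12]
    - [0, 0, -0.18]
    - [0, 0, -0.24]
    - [0, 0, -0.24]

```text
t: 15.4
eef_pos: [0.5279, -0.1888, 0.1182]
tool_rot: [[-0.514, 0.858, 0.002], [0.858, 0.514, -0.001], [-0.002, 0.002, -1.0]]
ft_force: [-0.8, -1.1, 5.0]
opening: 0.674
gripper_force: 65.0
```

>>> apply_moves:
  gripper: [0.3, 0.3, 0.3, 0.3, 0.3]
  delta_pos:
    - [0, 0, 0]
    - [0, 0, 0]
    - [0, 0, 0]
    - [0, 0, 0]
    - [0, 0, 0]
  angular:
    - [0, 0, -0.06]
    - [0, 0, -0.12]
    - [0, 0, -0.18]
    - [0, 0, -0.24]
    - [0, 0, -0.24]

```text
t: 15.9
eef_pos: [0.5279, -0.1888, 0.1182]
tool_rot: [[-0.783, 0.622, 0.002], [0.622, 0.783, -0.001], [-0.002, 0.001, -1.0]]
ft_force: [-0.6, -0.4, 5.4]
opening: 0.676
gripper_force: 65.0
```

```bash
python3 go.py .528 -.1885 .120
```

```text
shares [ 0.001  0.003 -0.018] yaw 51.522506678365396 tilt [ 2.3e-03 -6.0e-04 -1.0e+00] F [-0.6 -0.4  5.4] M [ 0.02 -0.06  0.11] pos [ 0.5279 -0.1888  0.1182] j7 1.2013927295860487 t 15.9 op 0.6756934944502012
```

Still on the crests at a steady 5 N, so I'll keep turning back.

>>> apply_moves:
  gripper: [0.3, 0.3, 0.3, 0.3]
  delta_pos:
    - [0, 0, 0]
    - [0, 0, 0]
    - [0, 0, 0]
    - [0, 0, 0]
  angular:
    - [0, 0, -0.06]
    - [0, 0, -0.12]
    - [0, 0, -0.18]
    - [0, 0, -0.18]

```text
t: 16.3
eef_pos: [0.5268, -0.1884, 0.1169]
tool_rot: [[-0.92, 0.392, -0.0], [0.392, 0.92, 0.0], [0.0, -0.0, -1.0]]
ft_force: [0.0, -0.2, -1.3]
opening: 0.671
gripper_force: 64.5
```

```bash
python3 go.py .528 -.1885 .120
```

```text
shares [-0.011  0.004 -0.031] yaw 66.93085698483752 tilt [-3.e-04  1.e-04 -1.e+00] F [ 0.  -0.2 -1.3] M [ 0.01  0.01 -0.03] pos [ 0.5268 -0.1884  0.1169] j7 1.4648423575902894 t 16.3 op 0.6714117444776745
```

>>> apply_moves:
  gripper: [0.3, 0.3, 0.3, 0.3, 0.3]
  delta_pos:
    - [0, 0, 0.01]
    - [0, 0, 0.02]
    - [0, 0, 0.03]
    - [0, 0, 0.03]
    - [0, 0, 0.03]
  angular:
    - [0, 0, 0]
    - [0, 0, 0]
    - [0, 0, 0]
    - [0, 0, 0]
    - [0, 0, 0]

```text
t: 16.8
eef_pos: [0.5268, -0.1885, 0.1139]
tool_rot: [[-0.921, 0.391, -0.0], [0.391, 0.921, 0.0], [0.0, -0.0, -1.0]]
ft_force: [-0.0, -1.0, -0.9]
opening: 0.67
gripper_force: 64.5
```

```bash
python3 go.py .528 -.1885 .110
```

```text
shares [-0.011  0.005  0.039] yaw 67.01036045975685 tilt [-3.e-04  1.e-04 -1.e+00] F [-0.  -1.  -0.9] M [-0.    0.01  0.  ] pos [ 0.5268 -0.1885  0.1139] j7 1.466341168990274 t 16.8 op 0.670380579068182
```

>>> apply_moves:
  gripper: [0.3, 0.3, 0.3, 0.3, 0.3]
  delta_pos:
    - [0, 0, 0.01]
    - [0, 0, 0.02]
    - [0, 0, 0.03]
    - [0, 0, 0.038]
    - [0, 0, 0.038]
  angular:
    - [0, 0, 0]
    - [0, 0, 0]
    - [0, 0, 0]
    - [0, 0, 0]
    - [0, 0, 0]

```text
t: 17.3
eef_pos: [0.5269, -0.1886, 0.1101]
tool_rot: [[-0.921, 0.39, -0.0], [0.39, 0.921, 0.0], [0.0, -0.0, -1.0]]
ft_force: [-0.7, -0.3, 0.1]
opening: 0.672
gripper_force: 64.5
```

```bash
python3 go.py .528 -.1885 .107
```

```text
shares [-0.01   0.005  0.031] yaw 67.02893928013133 tilt [-1.e-04  0.e+00 -1.e+00] F [-0.7 -0.3  0.1] M [0.01 0.04 0.04] pos [ 0.5269 -0.1886  0.1101] j7 1.4667423110498268 t 17.3 op 0.6715544619361089
```

>>> apply_moves:
  gripper: [0.3, 0.3, 0.3, 0.3, 0.3, 0.3, 0.3, 0.3]
  delta_pos:
    - [0, 0, 0.005]
    - [0, 0, 0.008]
    - [0, 0, 0.011]
    - [0, 0, 0.015]
    - [0, 0, 0.018]
    - [0, 0, 0.022]
    - [0, 0, 0.025]
    - [0, 0, 0.025]
  angular:
    - [0, 0, 0.08]
    - [0, 0, 0.16]
    - [0, 0, 0.24]
    - [0, 0, 0.32]
    - [0, 0, 0.4]
    - [0, 0, 0.48]
    - [0, 0, 0.56]
    - [0, 0, 0.56]

```text
t: 18.1
eef_pos: [0.5274, -0.1884, 0.1081]
tool_rot: [[-0.324, 0.946, 0.001], [0.946, 0.324, -0.0], [-0.0, 0.001, -1.0]]
ft_force: [0.2, 0.0, 1.2]
opening: 0.669
gripper_force: 64.6
```

```bash
python3 go.py .528 -.1885 .107
```

```text
shares [-0.003  0.005  0.011] yaw 18.90348415745523 tilt [ 9.e-04 -1.e-04 -1.e+00] F [0.2 0.  1.2] M [ 0.09 -0.04 -0.04] pos [ 0.5274 -0.1884  0.1081] j7 0.6447698530367686 t 18.1 op 0.6688599582995677
```

Smooth so far, 48° turned. I'll continue to the stop, watching the torque.

>>> apply_moves:
  gripper: [0.3, 0.3, 0.3, 0.3]
  delta_pos:
    - [0, 0, 0.002]
    - [0, 0, 0.004]
    - [0, 0, 0.006]
    - [0, 0, 0.006]
  angular:
    - [0, 0, 0.05]
    - [0, 0, 0.1]
    - [0, 0, 0.14]
    - [0, 0, 0.14]

```text
t: 18.5
eef_pos: [0.5275, -0.1883, 0.1075]
tool_rot: [[-0.123, 0.992, 0.001], [0.992, 0.123, 0.0], [-0.0, 0.001, -1.0]]
ft_force: [0.9, 0.7, -0.4]
opening: 0.674
gripper_force: 64.6
```

```bash
python3 go.py .528 -.1885 .107
```

```text
shares [-0.003  0.004  0.005] yaw 7.045729031901515 tilt [ 0.0011  0.     -1.    ] F [ 0.9  0.7 -0.4] M [ 0.21 -0.21  0.04] pos [ 0.5275 -0.1883  0.1075] j7 0.44233358589221516 t 18.5 op 0.6736156468431616
```

>>> apply_moves:
  gripper: [0.3, 0.3, 0.3, 0.3]
  delta_pos:
    - [0, 0, 0.002]
    - [0, 0, 0.004]
    - [0, 0, 0.005]
    - [0, 0, 0.005]
  angular:
    - [0, 0, 0.04]
    - [0, 0, 0.08]
    - [0, 0, 0.12]
    - [0, 0, 0.12]

```text
t: 18.9
eef_pos: [0.5281, -0.1855, 0.1074]
tool_rot: [[0.052, 0.999, 0.001], [0.999, -0.052, 0.002], [0.002, 0.001, -1.0]]
ft_force: [0.3, 4.9, 4.2]
opening: 0.667
gripper_force: 62.8
```

```bash
python3 go.py .528 -.1885 .107; python3 capm.py
```

```text
shares [-0.03   0.001  0.004] yaw -2.9900616120259738 tilt [ 0.0011  0.0024 -1.    ] F [0.3 4.9 4.2] M [ 1.21 -0.06  1.02] pos [ 0.5281 -0.1855  0.1074] j7 0.26830805210561437 t 18.9 op 0.6674973512295864
disc [ 258  276   49   43 1638] [281.80708181 296.95848596] tool coords [-0.0031  0.0004 -0.0226] [-0.0032  0.0003 -0.0226]
top 12917 ((-0.0034918240271508694, 7.692325016250834e-05), 0.02990059182047844) rim z world 0.10405739498748232 TCP [ 0.52812284 -0.18547361  0.10741375]
tilt [-0.00109306  0.00488322 -0.02264776]
```

>>> apply_moves:
  gripper: [0.8, 1, 1, 1]
  delta_pos:
    - [0, 0, 0]
    - [0, 0, 0]
    - [0, 0, 0]
    - [0, 0, 0]
  angular:
    - [0, 0, 0]
    - [0, 0, 0]
    - [0, 0, 0]
    - [0, 0, 0]

```text
t: 19.35
eef_pos: [0.5267, -0.1892, 0.1066]
tool_rot: [[0.06, 0.998, -0.0], [0.998, -0.06, -0.0], [-0.0, -0.0, -1.0]]
ft_force: [0.1, 0.4, -0.3]
opening: 1.003
gripper_force: 0.0
```

```bash
python3 go.py .528 -.1885 .107; python3 capm.py; python3 -c "
from h import *
p,P,k=shot('wrist','w4.png');cv2.imwrite('pics/w4c.png',cv2.resize(p[200:380,180:380,::-1],None,fx=3,fy=3))"
```

```text
shares [ 0.008  0.012 -0.004] yaw -3.4578681815981986 tilt [-1.e-04 -4.e-04 -1.e+00] F [ 0.1  0.4 -0.3] M [ 0.03 -0.01  0.01] pos [ 0.5267 -0.1892  0.1066] j7 0.2645444302362736 t 19.35 op 1.0025012380573248
disc [ 260  269   50   44 1679] [284.3954735  290.09529482] tool coords [ 0.0006  0.0012 -0.0234] [ 0.0005  0.0014 -0.0234]
top 13279 ((0.000465828605229035, 0.0011737713357433677), 0.029852086678147316) rim z world 0.10404714301774912 TCP [ 0.52677883 -0.18908901  0.1066087 ]
tilt [-0.00934428  0.00021522 -0.02344257]
```

View pics/w4c.png

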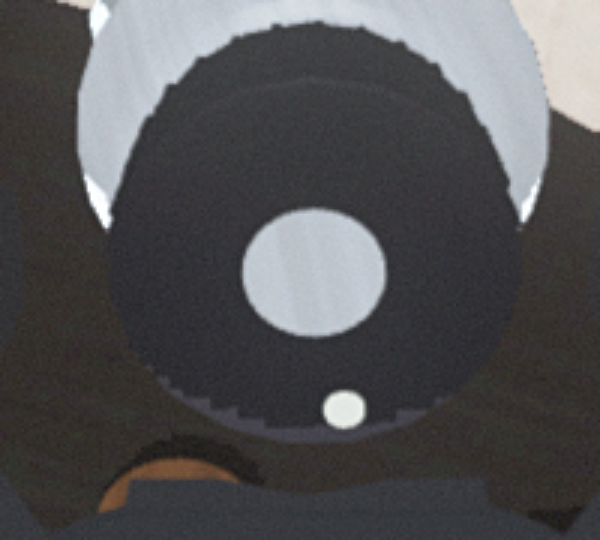

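The dot has shifted about 11° against the tool, so the cap slipped in the grip near the stop. I'll regrip centred and turn further to make sure it is home.

>>> apply_moves:
  gripper: [1, 1, 0.3, 0.3, 0.3, 0.3, 0.3]
  delta_pos:
    - [0.005, 0.012, 0]
    - [0.005, 0.012, 0]
    - [0.005, 0.012, 0]
    - [0.005, 0.012, 0]
    - [0.005, 0.012, 0]
    - [0.005, 0.012, 0]
    - [0.005, 0.012, 0]
  angular:
    - [0, 0, 0]
    - [0, 0, 0]
    - [0, 0, 0]
    - [0, 0, 0]
    - [0, 0, 0]
    - [0, 0, 0]
    - [0, 0, 0]

```text
t: 20.15
eef_pos: [0.5281, -0.1881, 0.1069]
tool_rot: [[0.06, 0.998, -0.0], [0.998, -0.06, 0.0], [-0.0, -0.0, -1.0]]
ft_force: [-0.9, 0.2, 3.7]
opening: 0.665
gripper_force: 63.1
```

>>> apply_moves:
  gripper: [0.3, 0.3, 0.3, 0.3, 0.3]
  delta_pos:
    - [0, 0, 0]
    - [0, 0, 0]
    - [0, 0, 0]
    - [0, 0, 0]
    - [0, 0, 0]
  angular:
    - [0, 0, 0.03]
    - [0, 0, 0.06]
    - [0, 0, 0.09]
    - [0, 0, 0.12]
    - [0, 0, 0.12]

```text
t: 20.65
eef_pos: [0.5276, -0.1908, 0.1069]
tool_rot: [[0.236, 0.972, -0.001], [0.972, -0.236, -0.005], [-0.005, 0.0, -1.0]]
ft_force: [-2.3, -5.7, 2.3]
opening: 0.66
gripper_force: 64.6
```

```bash
python3 go.py .528 -.1885 .107; python3 capm.py
```

```text
shares [ 0.023 -0.002 -0.001] yaw -13.661569254052528 tilt [-6.0e-04 -4.5e-03 -1.0e+00] F [-2.3 -5.7  2.3] M [-1.07  0.47  1.19] pos [ 0.5276 -0.1908  0.1069] j7 0.08834771498521134 t 20.65 op 0.6595006674197491
disc [ 257  262   50   45 1720] [281.60988372 284.26918605] tool coords [ 0.003   0.0003 -0.0227] [ 0.003   0.0002 -0.0227]
top 13499 ((0.0027227792888879776, -0.00018336650100536644), 0.029938871040940285) rim z world 0.10363755313436177 TCP [ 0.52759628 -0.19078916  0.10690675]
tilt [ 0.01330427 -0.0028543  -0.02277285]
```

>>> apply_moves:
  gripper: [0.8, 1, 1, 1]
  delta_pos:
    - [0, 0, 0]
    - [0, 0, 0]
    - [0, 0, 0]
    - [0, 0, 0]
  angular:
    - [0, 0, 0]
    - [0, 0, 0]
    - [0, 0, 0]
    - [0, 0, 0]

```text
t: 21.1
eef_pos: [0.5283, -0.1878, 0.1066]
tool_rot: [[0.237, 0.971, 0.0], [0.971, -0.237, 0.0], [0.0, 0.0, -1.0]]
ft_force: [0.0, 0.8, -0.0]
opening: 1.001
gripper_force: 0.0
```

```bash
cat > dot.py <<'E'
from h import *
import sys
p,P,k=shot('wrist',sys.argv[1]);s=state();R=s['tool_rot'];q=(P-s['eef_pos'])@R
m=(p.min(2)>150)&(abs(q[...,0])<.032)&(abs(q[...,1])<.02)&(q[...,2]<-.018)&(q[...,2]>-.03)
n,l,st,c=cv2.connectedComponentsWithStats(m.astype(np.uint8))
yaw=np.degrees(np.arctan2(R[1,1],R[0,1]))
C=[(st[i,4],np.round(np.median(P[l==i],0),4)) for i in range(1,n) if st[i,4]>20]; print(C,yaw)
C.sort(key=lambda a:-a[0]); d=C[1][1]-C[0][1]; print('cap yaw',np.degrees(np.arctan2(d[1],d[0])),'r',np.hypot(*d[:2]))
E
for i in w1 w2 ; do :; done; python3 dot.py w5.png; python3 capm.py
```

```text
[(np.int32(1535), array([ 0.5283, -0.1883,  0.1301])), (np.int32(146), array([ 0.5315, -0.2113,  0.1302]))] -13.737364120547475
cap yaw -82.07926009835899 r 0.02322154172315007
disc [ 258  271   49   44 1684] [281.79928741 292.40914489] tool coords [-0.0002  0.0003 -0.0235] [-0.0003  0.0003 -0.0235]
top 13278 ((-0.00038284878246486187, 0.0005767272086814046), 0.02994346432387829) rim z world 0.10406047310268221 TCP [ 0.52826263 -0.18791     0.1066033 ]
tilt [-0.00259206  0.00085665 -0.0234544 ]
```

The second turn slipped fully at 1.2 Nm and the cap didn't move. It turned 59° from the gap, so it is at the hard stop. Now I'll retreat.

>>> apply_moves:
  gripper: [1, 1, 1, 1, 1, 1, 1]
  delta_pos:
    - [0, 0, -0.1]
    - [0, 0, -0.3]
    - [0, 0, -0.6]
    - [0, 0, -0.9]
    - [0, 0, -1]
    - [0, 0, -1]
    - [0, 0, -1]
  angular:
    - [0, 0, 0]
    - [0, 0, 0]
    - [0, 0, 0]
    - [0, 0, 0]
    - [0, 0, 0]
    - [0, 0, 0]
    - [0, 0, 0]

```text
t: 21.9
eef_pos: [0.5277, -0.1879, 0.2058]
tool_rot: [[0.238, 0.971, -0.001], [0.971, -0.238, 0.0], [0.0, -0.001, -1.0]]
ft_force: [0.1, 1.4, -0.1]
opening: 0.998
gripper_force: 0.0
```

```bash
python3 -c "
from h import *
p,P,k=shot('scene','s2.png');X,Y,Z=P[...,0],P[...,1],P[...,2]
m=(np.hypot(X-.528,Y+.1885)<.02)&(Z>.12)&(Z<.14);print(m.sum(),np.median(Z[m]))
p,P,k=shot('wrist');X,Y,Z=P[...,0],P[...,1],P[...,2]
m=(np.hypot(X-.528,Y+.1885)<.025)&(Z>.12)&(Z<.14);print(m.sum(),np.median(Z[m]))
cv2.imwrite('pics/s2c.png',cv2.resize(cv2.imread('pics/s2.png')[130:350,150:430],None,fx=2.7,fy=2.7,interpolation=2))"
```

```text
111 0.12803759761335998
3658 0.12986667331828725
```

View pics/s2c.png

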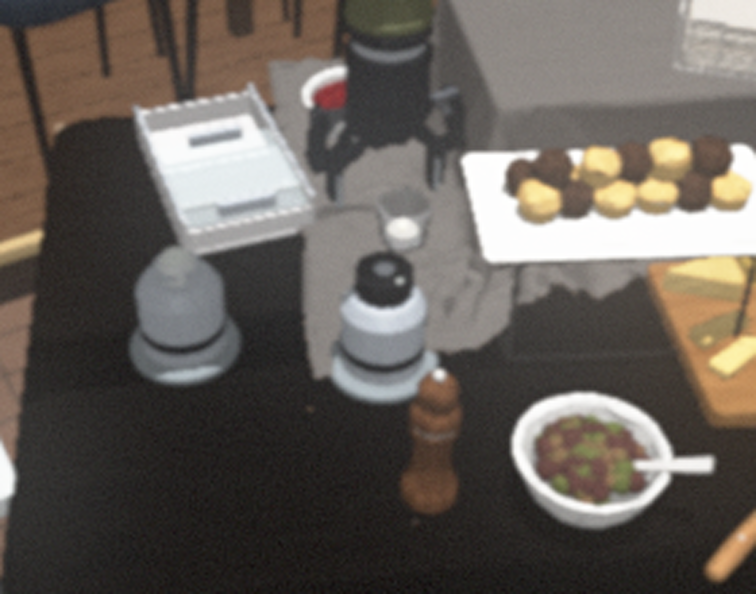

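The cap sits on the right canister at crop (384,278), the gripper is clear, and nothing else has moved. Handing in.

```bash
python3 -c "
from plant import *
print(job_done())"
```

```text
the job is handed in; nothing more can be done
None
```

The cap is screwed down to its hard stop (about 59° clockwise from the gap) on the rightmost canister and let go, nothing else looked moved in the last picture, and the job is handed in at about 22 s, with no verdict shown.

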